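Lower and clamp the drinks whisk, then hold its dial at full speed

TASK

Get the drinks whisk running in the milk jug: press its raised head straight down until the splash lid is fully home on the jug, then turn the T-bar clamp knob clockwise until it is fully tight so the head is locked. Then turn the speed dial on top of the head clockwise past its two clicks to the third, sprung position and finish still gripping it there, as it springs back if let go. Leave the jug standing where it is under the whisk and do not shift the kettle, mugs or sugar bowl.

Things in the scene. Friction and masses are not known exactly. Their poses are not given: they have to be found in the camera images.
- stand: fixed foot of the drinks whisk: grey plate 170 (x) by 260 (y) by 15 mm high; origin at the centre of its underside. In its frame, at x 0: steel column at y +60 mm, clamp knob axis at y +130 mm, and the whisk, motor and jug on the axis y -70 mm. Placed within some 10 by 20 cm, yaw within 0.45 rad
- head (a joint): height slide of the whisk head, m: 0 = top, 0.080 = fully down on its stop, lid home on the jug. Starts at 0 to 0.035. Counterbalanced, it stays where it is left; slides under 7 to 9 N with the clamp slack, gives 5 mm at most at 25 N with it tight. One rigid piece: cream motor 76 mm across with the dial on top, flat grey arm to the rod over the column, splash lid (86 mm disc) and wire whisk below
- head_pad (a point): centre of the flat top of the round black rubber pad (38 mm in diameter) on the head, straight above the column: the place to press the head down. 217 mm above the counter with the head fully down, higher by as much as it is raised; the grey arm beside it lies 7 mm lower; z up
- clamp (a joint): angle of the clamp knob, rad, growing clockwise seen from above: 0 = slack, its cam drives a toothed plunger into the ribs of the head's rod from about 0.75 on, 1.3 = end stop, fully tight. Starts at 0 to 0.3. Takes about 0.08 N m when slack, up to 0.15 N m near the stop, and stays where it is left
- clamp_grip (a point): point to grip on the clamp knob: on its upright axis, 206 mm above the counter always. The knob is a black T-bar 52 mm long (this point's x), 14 mm thick (its y) and 28 mm tall, from 191 to 219 mm above the counter, on a 20 mm neck over the collar's ear (top at 179 mm); z up. With the head down, its arm and pad (radius 21 mm about the column, 70 mm away) lie at 185 to 217 mm
- dial (a joint): angle of the speed dial, rad, growing clockwise seen from above: 0 = off (start), first click 0.37, second click 0.78, third position 1.26, end stop 1.32 (no click at the third). A return spring of 0.02 (off) to 0.08 N m (third) acts all the way; passing each click takes up to 0.15 N m. Let go at a click it stays; let go at the third it springs back to the second click or further
- dial_grip (a point): point to grip on the speed dial, on its upright axis: 238 mm above the counter with the head fully down. Black: a skirt disc 48 mm across and 8 mm high on the motor's top (215 mm with the head down), on it an upright fin 46 mm long (this point's x; white pointer line at the +x end), 12 mm thick (its y), 28 mm tall, centred 1 mm below this point; z up. Raised marks: bar at off, then 1, 2, 3 pips
- jug: loose stainless milk jug, 85 mm tall, 82 mm across, 0.2 to 0.4 kg, standing on the round black mat of the stand, under the whisk; origin at the centre of its underside; handle along its own +y, reaching 66 mm out
- jug_spot (a point): centre of the top of the mat on the stand's foot, where the jug stands, 17 mm above the counter
- kettle: loose cream plastic kettle on its base, 215 mm tall, 156 mm across, handle reaching 122 mm along its own +y; origin at the centre of its underside; to be left alone
- mug_low: lower striped mug of a stack of two, each 85 mm tall and 80 mm across, handle reaching 71 mm along own +y; origin at the centre of its underside; to be left alone
- mug_high: upper mug of the stack, standing on the rim of the lower one; to be left alone
- sugar_bowl: lidded white sugar bowl, 95 mm tall, 104 mm across; origin at the centre of its underside; to be left alone
Things that resemble listed ones, but are neither listed nor needed, are in the scene too. Leave any orange or pink look-alike of the jug alone.

How it is judged:
By the outcome, as a careful person would: the job done as asked, in the order asked, and still so for the second after the job is handed in, while the arm keeps its last pose, push and grip.
It also fails if it takes over 54 s, if anything falls off the work surface, if the arm or the gripper's body presses on something with over 40 N, if the wrist force passes 120 N, or if a joint passes its speed limit or range.

ROBOT

A 6-joint arm with a two-finger parallel gripper is mounted at the origin on the work surface. World frame = base frame: x ahead of the robot, y to its left, z up, the work surface at z = 0. Lengths are in m, angles in degrees, forces in N, time in s.
With the tool pointing down it reaches from about 0.25 to 0.775 m from the base axis. Payload 4 kg.
Tool frame: the origin (TCP) lies between the finger pads; the fingertips stand 11 mm ahead of it and the grasp point (between the pads) lies 8 mm behind it; z points along the fingers, y is the direction in which the jaws open and shut (so a half turn about z gives the same grasp; the last joint's range is limited). The gripper opens to 85 mm and grips with 20 to 120 N. Pads are 22 mm wide; open, the fingers measure 114 mm over their backs; the gripper's body (76 mm by 85 mm) begins 54 mm behind the grasp point. The pads swing forward as they close: fully open they stand 13 mm farther back than shut.
Start: joints at [69.379, 4.996, 78.535, -0, 96.463, -5.907], TCP at [0.14, 0.532, 0.242] pointing down, gripper open.
Joint ranges: [-177.83, 177.83], [-43.37, 116.18], [15.69, 146.23], [-61.86, 241.86], [9.47, 152.12], [-147.06, 147.06]. Speed limits (degrees/s): [159.86, 159.86, 180, 180, 180, 180].

INTERFACE

Orientations are given as [roll, pitch, yaw] about the fixed x, y, z axes, in that order (R = Rz(yaw) Ry(pitch) Rx(roll)).
In Python, from station import bot gives the robot as it stands.
- The arm moves only by the shell command python3 -m jog 'ROWS' [FORCE]. ROWS is JSON, a list of rows, each an object of numbers: "gripper": the opening, from 0 (shut) to 1 (fully open); "x", "y", "z": the shift along the tool's x, y, z in m; "rx", "ry", "rz": the turn, a rotation vector about the tool's x, y, z in rad. In form: [{"gripper": .., "x": .., "y": .., "z": .., "rx": .., "ry": .., "rz": ..}, ...]. A call has exactly 10 rows; each row shifts and turns the commanded pose from where the row before left it, along the tool's axes as they then stand; what a row does not reach is not made up. A row lasts 1/12 s, in which the tool goes at most 41.7 mm and 7.16 degrees, less where a joint would pass 70% of its speed; a pose out of reach is approached as far as the arm can. A call is refused whole if a number of a shift passes 0.0417 or a number of a turn 0.125, either way. A call with a gripper value outside its range is refused whole. The fingers move at their own pace and stop on an object; FORCE is the grip in N (left out, the last holds). Time passes only in rows, so rows that do not move let the fingers close, or fill a call up. It gives the time, the measured TCP pose, the force and the opening at its end, in the units of the state.
- bot.read_state(): the state, without advancing time (a new reading comes with each control period).
- bot.get_image(name): name is "side" or "top"; returns the picture (480x640x3 uint8, red, green, blue); there is no depth.
- bot.camera_info(name): a dict with "vfov" (degrees; the focal length in pixels is half the picture's height over the tangent of half this angle, whatever the lens; pixels are square), "cx", "cy" (the principal point, pixels), "dist_coeffs" ([k1, k2, p1, p2, k3] as OpenCV has them; the pictures are not rectified), "rvec" (rotation vector, rad) and "tvec" (3), from world to camera coordinates, as OpenCV has them. Camera axes: x right, y down, z forward; pixel columns grow to the right and rows downward; lengths in m; the calibration is good to about 2 mm. A picture is of the moment at which its call begins. camera_info takes no time and is no camera call.
- bot.finish_job(): hands the job in, once; it reports no verdict.
The state is a dict: "time_s": time; "joint_pos": joint angles; "qvel": joint speeds; "joint_torque": joint torques, N m; "position": TCP position; "tool_rot": TCP orientation; "force": force on the tool from outside, world axes, zero at the start; "ft_torque": the same for the moment, N m; "gripper_width": opening from 0.0 (shut) to 1.0 (fully open).
Only numpy, scipy, OpenCV 4.12 (cv2) and the standard library are available. Lean on these libraries where they do the work, as an engineer would, in place of code of your own. Each camera call takes 0.05 s, during which the arm holds its last target.

## Working session

There is one attempt and no reset: what is moved stays moved. The work goes in short steps, Python scripts to look and compute and a shell command to move; the robot and the scene stay as the last step left them, time stands still between calls to the robot, and variables do not carry over. Pictures are saved under pics/ and viewed, and the job is handed in when it is done.

```bash
ls; mkdir -p pics
python3 - <<'E'
from station import bot
import cv2
print(bot.read_state())
for n in("side","top"):
    print(n,bot.camera_info(n))
    cv2.imwrite(f"pics/{n}0.png",bot.get_image(n)[:,:,::-1])
E
```

```text
pics
{'time_s': 0.0, 'joint_pos': array([ 6.93793765e+01,  5.04240957e+00,  7.86277730e+01, -5.73989971e-04,
        9.64636413e+01, -5.90705712e+00]), 'qvel': array([ 0.0748624 ,  0.10754486,  0.01381649, -0.05390791,  0.0343511 ,
       -0.03305735]), 'joint_torque': array([-2.54664401e-04, -3.51867950e+01, -3.13265598e+01, -2.92212571e-04,
        1.08753823e-02,  1.93795393e-05]), 'position': array([0.13952516, 0.53150043, 0.24108082]), 'tool_rot': array([-1.79866828e+02, -1.32050165e-02,  1.65286354e+02]), 'force': array([-0.05771076,  0.48113185, -0.83530783]), 'ft_torque': array([-0.05596752, -0.03429526, -0.02061646]), 'gripper_width': 0.9990363451517087}
side {'vfov': 54.92526774908348, 'cx': 319.45392092173927, 'cy': 243.47017439981568, 'dist_coeffs': array([-0.11247948,  0.        ,  0.        ,  0.        ,  0.        ]), 'rvec': array([ 2.33109355, -0.52957719,  0.19594384]), 'tvec': array([-0.49347691,  0.30734546,  1.1307262 ])}
top {'vfov': 50.847817841805124, 'cx': 317.01800624949766, 'cy': 241.68104582074395, 'dist_coeffs': array([0.02513467, 0.        , 0.        , 0.        , 0.        ]), 'rvec': array([ 2.18835887, -2.16907884,  0.1267202 ]), 'tvec': array([0.00190039, 0.54826764, 1.4035242 ])}
```

View pics/side0.png

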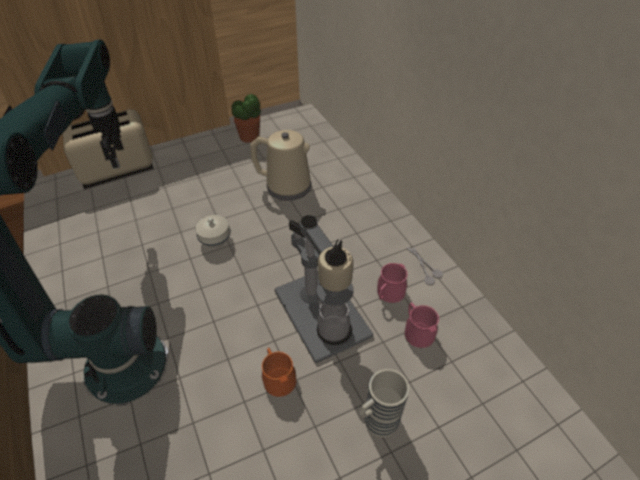

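View pics/top0.png

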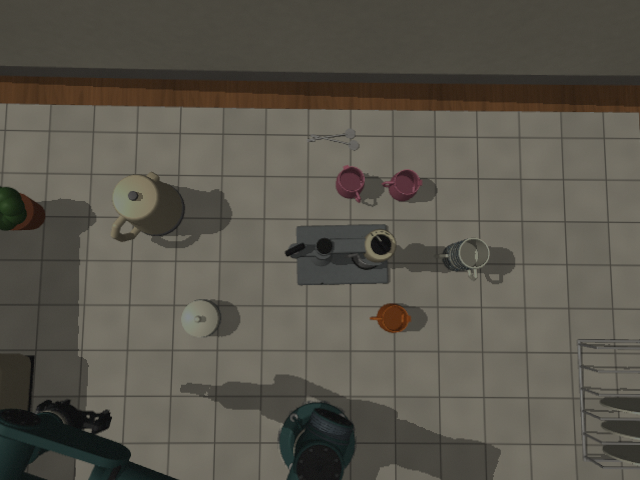

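The side view shows the whisk at about (325,290) with its knob at (300,228) and pad at (308,222). The kettle is at (287,165), the bowl at (213,230), the striped mugs at (387,400), and the pink and orange jugs are decoys. In the top view the plate is at (343,255), the knob at (295,249), the pad at (325,247) and the dial at (379,243). Next are closer crops.

Run:
```python
import cv2,numpy as np
t=cv2.imread("pics/top0.png");s=cv2.imread("pics/side0.png")
a=cv2.resize(t[200:310,270:420],None,fx=5.3,fy=5.3,interpolation=cv2.INTER_CUBIC)
b=cv2.resize(s[205:365,265:385],None,fx=3.7,fy=3.7,interpolation=cv2.INTER_CUBIC)
f=lambda i:np.clip(i.astype(float)*1.8,0,255).astype(np.uint8)
cv2.imwrite("pics/topc.png",f(a));cv2.imwrite("pics/sidec.png",f(b))
```

```text
(no output)
```

View pics/topc.png

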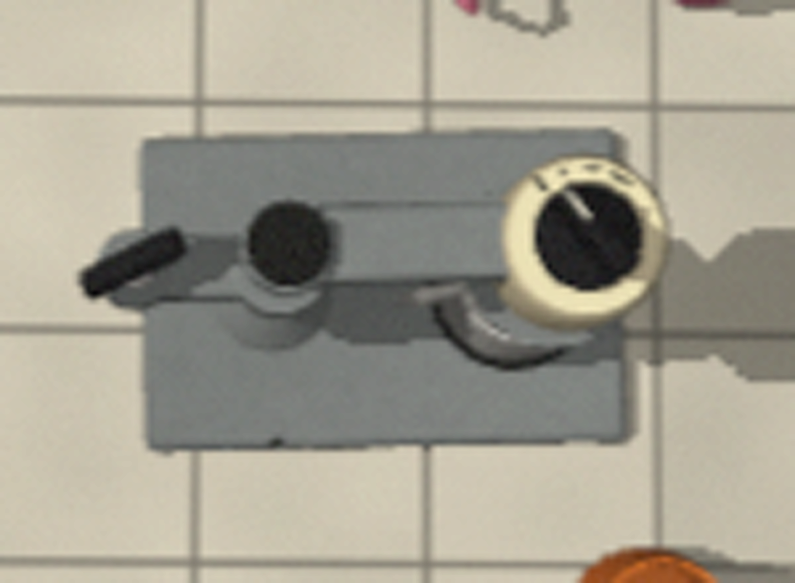

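View pics/sidec.png

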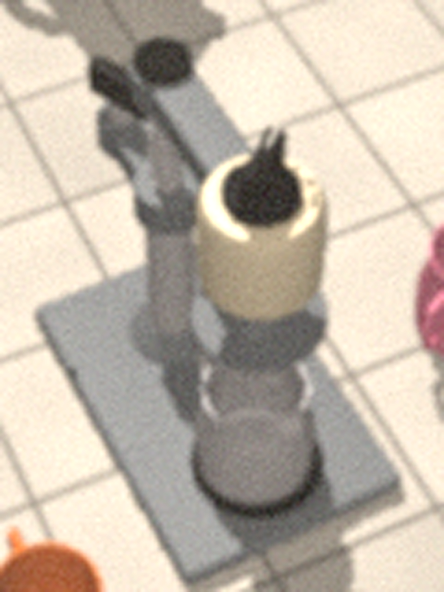

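```bash
cat > h.py <<'E'
from station import bot
import cv2,numpy as np
def cam(n):
    c=bot.camera_info(n);f=240/np.tan(np.radians(c["vfov"]/2))
    K=np.array([[f,0,c["cx"]],[0,f,c["cy"]],[0,0,1.]])
    return K,np.array(c["dist_coeffs"]),cv2.Rodrigues(np.array(c["rvec"]))[0],np.array(c["tvec"])
def ray(n,p):
    K,d,R,t=cam(n)
    q=cv2.undistortPoints(np.array([[p]],float),K,d)[0,0]
    return -R.T@t,R.T@np.array([q[0],q[1],1])
def plane(n,p,z):
    o,v=ray(n,p);return o+v*(z-o[2])/v[2]
def tri(p,q):
    o1,v1=ray("top",p);o2,v2=ray("side",q)
    A=np.c_[v1,-v2];s=np.linalg.lstsq(A,o2-o1,rcond=None)[0]
    a=o1+v1*s[0];b=o2+v2*s[1];return (a+b)/2,np.linalg.norm(a-b)
def proj(n,P):
    K,d,R,t=cam(n)
    return cv2.projectPoints(np.array(P,float).reshape(-1,3),cv2.Rodrigues(R)[0],t,K,d)[0][:,0]
E
python3 - <<'E'
from h import *
np.set_printoptions(precision=4,suppress=True)
T=lambda u,v:((u+.5)/5.3-.5+270,(v+.5)/5.3-.5+200)
S=lambda u,v:((u+.5)/3.7-.5+265,(v+.5)/3.7-.5+205)
print("corners",[plane("top",T(*c),.015) for c in((142,140),(615,130),(628,440),(150,447))])
print("corners side",[plane("side",S(*c),.015) for c in((40,312),(190,578),(398,480))])
print("pad",tri(T(290,243),S(163,62)))
print("knob",tri(T(133,262),S(119,85)),plane("top",T(133,262),.219))
e=[plane("top",T(*c),.219)for c in((90,284),(178,241))];print("knob ends",e,np.degrees(np.arctan2(*(e[0]-e[1])[1::-1])))
print("dial",tri(T(588,237),S(262,194)))
for dz in(0,.02,.035):print(plane("top",T(588,237),.22+dz),plane("top",T(290,243),.217+dz))
E
```

```text
corners [array([0.594, 0.066, 0.015]), array([ 0.602 , -0.1902,  0.015 ]), array([ 0.4346, -0.1962,  0.015 ]), array([0.4287, 0.0597, 0.015 ])]
corners side [array([0.4352, 0.0505, 0.015 ]), array([ 0.4421, -0.2002,  0.015 ]), array([ 0.6033, -0.194 ,  0.015 ])]
pad (array([ 0.5162, -0.0066,  0.288 ]), np.float64(0.005219603174203583))
knob (array([0.5135, 0.0643, 0.2067]), np.float64(0.003893787252748912)) [0.5106 0.0645 0.219 ]
knob ends [array([0.5002, 0.0841, 0.219 ]), array([0.5205, 0.0438, 0.219 ])] 116.70830180309372
dial (array([ 0.5198, -0.1363,  0.293 ]), np.float64(0.005613273605178391))
[ 0.5241 -0.1459  0.22  ] [ 0.5203 -0.008   0.217 ]
[ 0.5222 -0.143   0.24  ] [ 0.5184 -0.0074  0.237 ]
[ 0.5208 -0.1408  0.255 ] [ 0.517  -0.0069  0.252 ]
```

Head is about 10 mm down from the top. Stand yaw is about 1.7°, pad ≈ (0.515, -0.007), knob ≈ (0.511, 0.064) with its bar at 117°, dial ≈ (0.519, -0.137) with its fin at about 40°.

The jug could be confused with:
- orange jug at top (393,318)
- pink jugs at top (350,182) and (404,185)

The knob could be confused with the pad, since both are black: pad (325,246) is round and the knob (295,249) is a bar. The crop confirms the choice.

```bash
python3 -m jog '[{"gripper":0,"z":-0.017,"rz":0.121},{"gripper":0,"z":-0.017,"rz":0.121},{"gripper":0,"z":-0.017,"rz":0.121},{"gripper":0,"z":-0.017,"rz":0.121},{"gripper":0,"z":-0.017,"rz":0.121},{"gripper":0,"z":-0.017,"rz":0.121},{"gripper":0,"z":-0.017,"rz":0.121},{"gripper":0,"x":-0.04,"y":0.006},{"gripper":0,"x":-0.04,"y":0.006},{"gripper":0,"x":-0.04,"y":0.006}]' 40
python3 -m jog '[{"gripper":0,"x":-0.04,"y":0.006},{"gripper":0,"x":-0.04,"y":0.006},{"gripper":0,"x":-0.04,"y":0.006},{"gripper":0,"x":-0.04,"y":0.006},{"gripper":0,"x":-0.04,"y":0.006},{"gripper":0,"x":-0.04,"y":0.006},{"gripper":0,"x":-0.04,"y":0.006},{"gripper":0,"x":-0.04,"y":0.006},{"gripper":0,"x":-0.04,"y":0.006},{"gripper":0,"x":-0.04,"y":0.006}]'
cat >> h.py <<'E'
from scipy.spatial.transform import Rotation as Ro
def delta(tx,ty,tz,yaw=None):
    s=bot.read_state();R=Ro.from_euler("xyz",s["tool_rot"],degrees=True)
    d=R.inv().apply(np.array([tx,ty,tz])-s["position"])
    w=None
    if yaw is not None:
        w=(R.inv()*Ro.from_euler("xyz",[180,0,yaw],degrees=True)).as_rotvec()
    print("t",round(s["time_s"],2),"pos",s["position"].round(4),"rot",s["tool_rot"].round(2),"F",s["force"].round(1),"M",s["ft_torque"].round(2),"g",round(s["gripper_width"],3))
    print("shift",d.round(4),"rotv",None if w is None else w.round(4))
E
python3 -c "
from h import *
delta(.515,-.007,.315,116.7)"
```

```text
t 0.1 pos [0.1395 0.5316 0.2412] rot [-1.7988e+02 -1.0000e-02  1.6529e+02] F [ 0.4  0.4 -0.7] M [0.05 0.05 0.03] g 0.997
shift [-0.4999 -0.4257 -0.073 ] rotv [-2.00e-03  6.00e-04  8.48e-01]schema error: expected keys gripper, x, y, z, rx, ry, rz
schema error: expected keys gripper, x, y, z, rx, ry, rz
```

```bash
python3 -m jog '[{"gripper":0,"x":0,"y":0,"z":-0.017,"rx":0,"ry":0,"rz":0.121},{"gripper":0,"x":0,"y":0,"z":-0.017,"rx":0,"ry":0,"rz":0.121},{"gripper":0,"x":0,"y":0,"z":-0.017,"rx":0,"ry":0,"rz":0.121},{"gripper":0,"x":0,"y":0,"z":-0.017,"rx":0,"ry":0,"rz":0.121},{"gripper":0,"x":0,"y":0,"z":-0.017,"rx":0,"ry":0,"rz":0.121},{"gripper":0,"x":0,"y":0,"z":-0.017,"rx":0,"ry":0,"rz":0.121},{"gripper":0,"x":0,"y":0,"z":-0.017,"rx":0,"ry":0,"rz":0.121},{"gripper":0,"x":-0.04,"y":0.006,"z":0,"rx":0,"ry":0,"rz":0},{"gripper":0,"x":-0.04,"y":0.006,"z":0,"rx":0,"ry":0,"rz":0},{"gripper":0,"x":-0.04,"y":0.006,"z":0,"rx":0,"ry":0,"rz":0}]' 40
python3 -m jog '[{"gripper":0,"x":-0.04,"y":0.006,"z":0,"rx":0,"ry":0,"rz":0},{"gripper":0,"x":-0.04,"y":0.006,"z":0,"rx":0,"ry":0,"rz":0},{"gripper":0,"x":-0.04,"y":0.006,"z":0,"rx":0,"ry":0,"rz":0},{"gripper":0,"x":-0.04,"y":0.006,"z":0,"rx":0,"ry":0,"rz":0},{"gripper":0,"x":-0.04,"y":0.006,"z":0,"rx":0,"ry":0,"rz":0},{"gripper":0,"x":-0.04,"y":0.006,"z":0,"rx":0,"ry":0,"rz":0},{"gripper":0,"x":-0.04,"y":0.006,"z":0,"rx":0,"ry":0,"rz":0},{"gripper":0,"x":-0.04,"y":0.006,"z":0,"rx":0,"ry":0,"rz":0},{"gripper":0,"x":-0.04,"y":0.006,"z":0,"rx":0,"ry":0,"rz":0},{"gripper":0,"x":-0.04,"y":0.006,"z":0,"rx":0,"ry":0,"rz":0}]'
python3 -c "
from h import *
delta(.515,-.007,.325,116.7)"
```

```text
time_s: 0.93
position: [0.21, 0.4321, 0.3607]
tool_rot: [-180.0, 0.0, 116.9]
force: [0.8, 0.2, -0.2]
gripper_width: 0.0
time_s: 1.77
position: [0.444, 0.1008, 0.3609]
tool_rot: [-180.0, -0.0, 116.7]
force: [1.0, 1.0, 0.2]
gripper_width: -0.0
t 1.77 pos [0.444  0.1008 0.3609] rot [-1.7999e+02 -2.0000e-02  1.1674e+02] F [1.  1.  0.2] M [ 0.04 -0.04 -0.05] g -0.0
shift [-0.1283  0.0149  0.0359] rotv [-0.0002 -0.0004  0.0007]
```

```bash
python3 -m jog '[{"gripper":0,"x":-0.032,"y":0.004,"z":0,"rx":0,"ry":0,"rz":0},{"gripper":0,"x":-0.032,"y":0.004,"z":0,"rx":0,"ry":0,"rz":0},{"gripper":0,"x":-0.032,"y":0.004,"z":0,"rx":0,"ry":0,"rz":0},{"gripper":0,"x":-0.032,"y":0.003,"z":0,"rx":0,"ry":0,"rz":0},{"gripper":0,"x":0,"y":0,"z":0.009,"rx":0,"ry":0,"rz":0},{"gripper":0,"x":0,"y":0,"z":0.009,"rx":0,"ry":0,"rz":0},{"gripper":0,"x":0,"y":0,"z":0.009,"rx":0,"ry":0,"rz":0},{"gripper":0,"x":0,"y":0,"z":0.009,"rx":0,"ry":0,"rz":0},{"gripper":0,"x":0,"y":0,"z":0.0,"rx":0,"ry":0,"rz":0},{"gripper":0,"x":0,"y":0,"z":0,"rx":0,"ry":0,"rz":0}]'
python3 - <<'E'
from h import *
delta(.515,-.007,.315,116.7)
for n in("side","top"): cv2.imwrite(f"pics/{n}1.png",bot.get_image(n)[:,:,::-1])
t=cv2.imread("pics/top1.png");s=cv2.imread("pics/side1.png")
a=cv2.resize(t[190:310,270:420],None,fx=2.6,fy=2.6,interpolation=cv2.INTER_CUBIC)
b=cv2.resize(s[160:325,255:375],None,fx=2.6,fy=2.6,interpolation=cv2.INTER_CUBIC)
c=np.zeros((430,705,3),np.uint8);c[:a.shape[0],:390]=a[:,:390];c[:b.shape[0],392:392+b.shape[1]]=b
cv2.imwrite("pics/c1.png",np.clip(c*1.8,0,255).astype(np.uint8))
E
```

```text
time_s: 2.6
position: [0.5137, -0.0037, 0.3246]
tool_rot: [-179.9, -0.1, 116.9]
force: [-1.3, 0.0, 0.1]
gripper_width: -0.001
t 2.6 pos [ 0.5137 -0.0037  0.3246] rot [-1.7994e+02 -5.0000e-02  1.1686e+02] F [-1.3  0.   0.1] M [-0.05 -0.03 -0.01] g -0.001
shift [-0.0035 -0.0003  0.0096] rotv [-0.0011 -0.0009  0.0027]
```

View pics/c1.png

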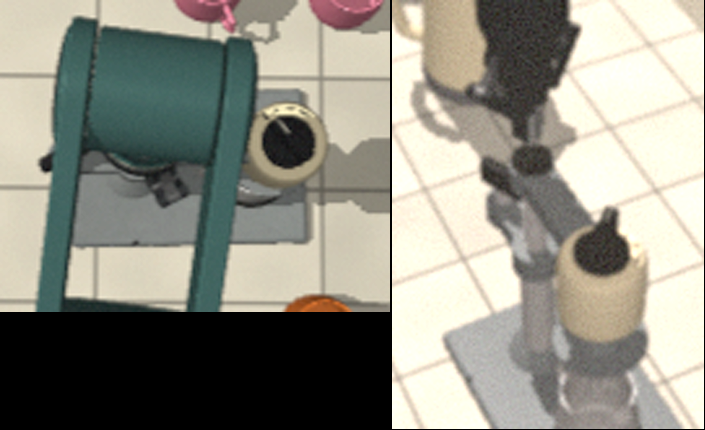

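The side view shows the closed fingertips at crop (532,135), directly over the pad at (532,158). I'll press now.

```bash
python3 -m jog '[{"gripper":0,"x":-0.001,"y":0,"z":0.009,"rx":0,"ry":0,"rz":0},{"gripper":0,"x":-0.001,"y":0,"z":0.009,"rx":0,"ry":0,"rz":0},{"gripper":0,"x":-0.001,"y":0,"z":0.009,"rx":0,"ry":0,"rz":0},{"gripper":0,"x":0,"y":0,"z":0.009,"rx":0,"ry":0,"rz":0},{"gripper":0,"x":0,"y":0,"z":0.009,"rx":0,"ry":0,"rz":0},{"gripper":0,"x":0,"y":0,"z":0.009,"rx":0,"ry":0,"rz":0},{"gripper":0,"x":0,"y":0,"z":0.009,"rx":0,"ry":0,"rz":0},{"gripper":0,"x":0,"y":0,"z":0.009,"rx":0,"ry":0,"rz":0},{"gripper":0,"x":0,"y":0,"z":0.006,"rx":0,"ry":0,"rz":0},{"gripper":0,"x":0,"y":0,"z":0.005,"rx":0,"ry":0,"rz":0}]'
python3 -c "
from h import *
delta(.515,-.007,.228,116.7)"
```

```text
time_s: 3.53
position: [0.5159, -0.0068, 0.243]
tool_rot: [179.9, -0.0, 116.8]
force: [-1.0, 2.6, 7.4]
gripper_width: -0.004
t 3.53 pos [ 0.5159 -0.0068  0.243 ] rot [ 1.7987e+02 -2.0000e-02  1.1679e+02] F [-1.   2.6  7.4] M [ 0.37  0.29 -0.05] g -0.004
shift [ 0.0002 -0.0009  0.015 ] rotv [ 0.0023 -0.0004  0.0016]
```

Pushing with 7.4 N, so the head is sliding. About 15 mm to go.

```bash
python3 -m jog '[{"gripper":0,"x":0,"y":0,"z":0.003,"rx":0,"ry":0,"rz":0},{"gripper":0,"x":0,"y":0,"z":0.003,"rx":0,"ry":0,"rz":0},{"gripper":0,"x":0,"y":0,"z":0.003,"rx":0,"ry":0,"rz":0},{"gripper":0,"x":0,"y":0,"z":0.003,"rx":0,"ry":0,"rz":0},{"gripper":0,"x":0,"y":0,"z":0.001,"rx":0,"ry":0,"rz":0},{"gripper":0,"x":0,"y":0,"z":0.001,"rx":0,"ry":0,"rz":0},{"gripper":0,"x":0,"y":0,"z":0.001,"rx":0,"ry":0,"rz":0},{"gripper":0,"x":0,"y":0,"z":0.001,"rx":0,"ry":0,"rz":0},{"gripper":0,"x":0,"y":0,"z":0,"rx":0,"ry":0,"rz":0},{"gripper":0,"x":0,"y":0,"z":0,"rx":0,"ry":0,"rz":0}]'
python3 -c "
from h import *
delta(.515,-.007,.228,116.7)"
```

```text
time_s: 4.37
position: [0.5159, -0.0068, 0.228]
tool_rot: [179.8, -0.0, 116.8]
force: [-2.5, 2.1, 8.8]
gripper_width: -0.0
t 4.37 pos [ 0.5159 -0.0068  0.228 ] rot [ 1.7985e+02 -1.0000e-02  1.1678e+02] F [-2.5  2.1  8.8] M [0.38 0.39 0.02] g -0.0
shift [ 0.0002 -0.0009  0.    ] rotv [ 0.0026 -0.0002  0.0015]
```

```bash
python3 -m jog '[{"gripper":0,"x":0,"y":0,"z":0.001,"rx":0,"ry":0,"rz":0},{"gripper":0,"x":0,"y":0,"z":0.001,"rx":0,"ry":0,"rz":0},{"gripper":0,"x":0,"y":0,"z":0.0005,"rx":0,"ry":0,"rz":0},{"gripper":0,"x":0,"y":0,"z":0.0005,"rx":0,"ry":0,"rz":0},{"gripper":0,"x":0,"y":0,"z":0,"rx":0,"ry":0,"rz":0},{"gripper":0,"x":0,"y":0,"z":0,"rx":0,"ry":0,"rz":0},{"gripper":0,"x":0,"y":0,"z":0,"rx":0,"ry":0,"rz":0},{"gripper":0,"x":0,"y":0,"z":0,"rx":0,"ry":0,"rz":0},{"gripper":0,"x":0,"y":0,"z":0,"rx":0,"ry":0,"rz":0},{"gripper":0,"x":0,"y":0,"z":0,"rx":0,"ry":0,"rz":0}]'
python3 -c "
from h import *
delta(.515,-.007,.228,116.7)"
```

```text
time_s: 5.2
position: [0.516, -0.0068, 0.228]
tool_rot: [179.7, 0.1, 116.8]
force: [-5.9, 3.1, 18.4]
gripper_width: -0.0
t 5.2 pos [ 0.516  -0.0068  0.228 ] rot [1.7973e+02 8.0000e-02 1.1679e+02] F [-5.9  3.1 18.4] M [ 0.44  1.05 -0.02] g -0.0
shift [ 0.0003 -0.001  -0.    ] rotv [0.0048 0.0014 0.0016]
```

Tool z is unchanged at 0.228 while the force doubled to 18 N, so the head is on its stop. Lift off and move to the knob.

```bash
python3 -m jog '[{"gripper":0,"x":0,"y":0,"z":-0.0375,"rx":0,"ry":0,"rz":0},{"gripper":0.5,"x":0,"y":0,"z":-0.0375,"rx":0,"ry":0,"rz":0},{"gripper":0.5,"x":0.0326,"y":0.0142,"z":0,"rx":0,"ry":0,"rz":0},{"gripper":0.5,"x":0.0326,"y":0.0142,"z":0,"rx":0,"ry":0,"rz":0},{"gripper":0.5,"x":0,"y":0,"z":0.015,"rx":0,"ry":0,"rz":0},{"gripper":0.5,"x":0,"y":0,"z":0.015,"rx":0,"ry":0,"rz":0},{"gripper":0.5,"x":0,"y":0,"z":0.015,"rx":0,"ry":0,"rz":0},{"gripper":0.5,"x":0,"y":0,"z":0.015,"rx":0,"ry":0,"rz":0},{"gripper":0.5,"x":0,"y":0,"z":0,"rx":0,"ry":0,"rz":0},{"gripper":0.5,"x":0,"y":0,"z":0,"rx":0,"ry":0,"rz":0}]'
python3 - <<'E'
from h import *
delta(.5115,.064,.200,116.7)
for n in("side","top"): cv2.imwrite(f"pics/{n}2.png",bot.get_image(n)[:,:,::-1])
t=cv2.imread("pics/top2.png");s=cv2.imread("pics/side2.png")
a=cv2.resize(t[200:310,270:420],None,fx=2.6,fy=2.6,interpolation=cv2.INTER_CUBIC)
b=cv2.resize(s[180:330,255:375],None,fx=4,fy=4,interpolation=cv2.INTER_CUBIC)[:600,:480]
cv2.imwrite("pics/c2.png",np.clip(b*1.8,0,255).astype(np.uint8))
print(proj("side",[[.511,.064,.219],[.511,.064,.2]]))
E
```

```text
time_s: 6.03
position: [0.511, 0.0635, 0.2366]
tool_rot: [-179.8, -0.1, 116.8]
force: [0.7, -0.0, 0.7]
gripper_width: 0.498
t 6.03 pos [0.511  0.0635 0.2366] rot [-1.7983e+02 -9.0000e-02  1.1675e+02] F [ 0.7 -0.   0.7] M [-0.04 -0.08 -0.02] g 0.498
shift [0.0002 0.0008 0.0366] rotv [-0.003  -0.0015  0.0009]
[[294.93623393 224.59749299]
 [295.30783303 229.96927572]]
```

View pics/c2.png

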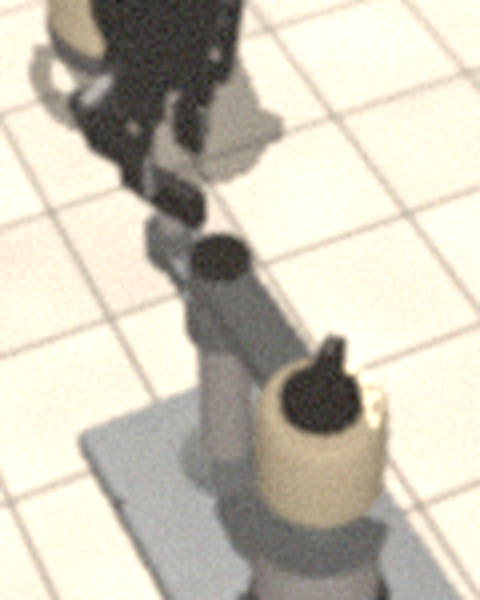

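The bar at crop (175,190) is centred between the finger tips at (135,175) and (190,140), and the head is down. Descending.

```bash
python3 -m jog '[{"gripper":0.5,"x":0,"y":0.0008,"z":0.006,"rx":0,"ry":0,"rz":0},{"gripper":0.5,"x":0,"y":0,"z":0.006,"rx":0,"ry":0,"rz":0},{"gripper":0.5,"x":0,"y":0,"z":0.006,"rx":0,"ry":0,"rz":0},{"gripper":0.5,"x":0,"y":0,"z":0.006,"rx":0,"ry":0,"rz":0},{"gripper":0.5,"x":0,"y":0,"z":0.006,"rx":0,"ry":0,"rz":0},{"gripper":0.5,"x":0,"y":0,"z":0.006,"rx":0,"ry":0,"rz":0},{"gripper":0,"x":0,"y":0,"z":0,"rx":0,"ry":0,"rz":0},{"gripper":0,"x":0,"y":0,"z":0,"rx":0,"ry":0,"rz":0},{"gripper":0,"x":0,"y":0,"z":0,"rx":0,"ry":0,"rz":0},{"gripper":0,"x":0,"y":0,"z":0,"rx":0,"ry":0,"rz":0}]' 40
python3 - <<'E'
from h import *
delta(.5115,.064,.200,116.7)
E
```

```text
time_s: 6.97
position: [0.5122, 0.0638, 0.2024]
tool_rot: [-180.0, -0.0, 116.7]
force: [-1.9, 0.3, -0.7]
gripper_width: 0.156
t 6.97 pos [0.5122 0.0638 0.2024] rot [-1.7996e+02 -1.0000e-02  1.1675e+02] F [-1.9  0.3 -0.7] M [ 0.01  0.18 -0.03] g 0.156
shift [ 0.0005 -0.0006  0.0024] rotv [-0.0007 -0.0002  0.0008]
```

Gripped at 13 mm. Turning clockwise, which is +rz in the tool frame.

```bash
python3 -m jog '[{"gripper":0,"x":0,"y":0,"z":0,"rx":0,"ry":0,"rz":0.1},{"gripper":0,"x":0,"y":0,"z":0,"rx":0,"ry":0,"rz":0.1},{"gripper":0,"x":0,"y":0,"z":0,"rx":0,"ry":0,"rz":0.1},{"gripper":0,"x":0,"y":0,"z":0,"rx":0,"ry":0,"rz":0.1},{"gripper":0,"x":0,"y":0,"z":0,"rx":0,"ry":0,"rz":0.1},{"gripper":0,"x":0,"y":0,"z":0,"rx":0,"ry":0,"rz":0.1},{"gripper":0,"x":0,"y":0,"z":0,"rx":0,"ry":0,"rz":0.1},{"gripper":0,"x":0,"y":0,"z":0,"rx":0,"ry":0,"rz":0.1},{"gripper":0,"x":0,"y":0,"z":0,"rx":0,"ry":0,"rz":0.1},{"gripper":0,"x":0,"y":0,"z":0,"rx":0,"ry":0,"rz":0}]' 60
python3 - <<'E'
from h import *
delta(.5115,.064,.200,116.7-74.5)
E
```

```text
time_s: 7.8
position: [0.5132, 0.0637, 0.2025]
tool_rot: [179.9, -0.0, 65.1]
force: [1.3, -1.3, -2.3]
gripper_width: 0.149
t 7.8 pos [0.5132 0.0637 0.2025] rot [ 1.7989e+02 -3.0000e-02  6.5090e+01] F [ 1.3 -1.3 -2.3] M [-0.16 -0.38 -0.12] g 0.149
shift [-0.0005 -0.0017  0.0025] rotv [ 0.0017 -0.0009  0.3995]
```

```bash
python3 -m jog '[{"gripper":0,"x":0,"y":0,"z":0,"rx":0,"ry":0,"rz":0.04},{"gripper":0,"x":0,"y":0,"z":0,"rx":0,"ry":0,"rz":0.04},{"gripper":0,"x":0,"y":0,"z":0,"rx":0,"ry":0,"rz":0.03},{"gripper":0,"x":0,"y":0,"z":0,"rx":0,"ry":0,"rz":0.03},{"gripper":0,"x":0,"y":0,"z":0,"rx":0,"ry":0,"rz":0.03},{"gripper":0,"x":0,"y":0,"z":0,"rx":0,"ry":0,"rz":0.03},{"gripper":0,"x":0,"y":0,"z":0,"rx":0,"ry":0,"rz":0},{"gripper":0,"x":0,"y":0,"z":0,"rx":0,"ry":0,"rz":0},{"gripper":0,"x":0,"y":0,"z":0,"rx":0,"ry":0,"rz":0},{"gripper":0,"x":0,"y":0,"z":0,"rx":0,"ry":0,"rz":0}]' 60
python3 - <<'E'
from h import *
delta(.5115,.064,.200,116.7-74.5)
E
```

```text
time_s: 8.63
position: [0.5133, 0.0636, 0.2025]
tool_rot: [179.9, -0.0, 53.8]
force: [5.1, -2.5, -3.3]
gripper_width: 0.153
t 8.63 pos [0.5133 0.0636 0.2025] rot [ 1.7988e+02 -4.0000e-02  5.3830e+01] F [ 5.1 -2.5 -3.3] M [-0.44 -0.85  0.8 ] g 0.153
shift [-0.0008 -0.0017  0.0025] rotv [ 0.002  -0.0009  0.2029]
```

```bash
python3 -m jog '[{"gripper":0,"x":0,"y":0,"z":0,"rx":0,"ry":0,"rz":0.02},{"gripper":0,"x":0,"y":0,"z":0,"rx":0,"ry":0,"rz":0.02},{"gripper":0,"x":0,"y":0,"z":0,"rx":0,"ry":0,"rz":0},{"gripper":0,"x":0,"y":0,"z":0,"rx":0,"ry":0,"rz":0},{"gripper":0,"x":0,"y":0,"z":0,"rx":0,"ry":0,"rz":0},{"gripper":0,"x":0,"y":0,"z":0,"rx":0,"ry":0,"rz":0},{"gripper":0,"x":0,"y":0,"z":0,"rx":0,"ry":0,"rz":0},{"gripper":0,"x":0,"y":0,"z":0,"rx":0,"ry":0,"rz":0},{"gripper":0,"x":0,"y":0,"z":0,"rx":0,"ry":0,"rz":0},{"gripper":0,"x":0,"y":0,"z":0,"rx":0,"ry":0,"rz":0}]' 60
python3 - <<'E'
from h import *
delta(.5115,.064,.200,116.7-74.5)
E
```

```text
time_s: 9.47
position: [0.5133, 0.0637, 0.2025]
tool_rot: [179.9, -0.0, 51.7]
force: [4.8, -2.3, -2.4]
gripper_width: 0.151
t 9.47 pos [0.5133 0.0637 0.2025] rot [ 1.7987e+02 -2.0000e-02  5.1700e+01] F [ 4.8 -2.3 -2.4] M [-0.56 -0.82  1.85] g 0.151
shift [-0.0008 -0.0016  0.0025] rotv [ 0.0023 -0.0006  0.1659]
```

Torque rose from 0.12 to 1.85 N·m for 0.04 rad of turn, so the knob is on its end stop after about 1.1 rad. Release, lift and look.

```bash
python3 -m jog '[{"gripper":0,"x":0,"y":0,"z":0,"rx":0,"ry":0,"rz":-0.04},{"gripper":0.5,"x":0,"y":0,"z":0,"rx":0,"ry":0,"rz":0},{"gripper":0.5,"x":0,"y":0,"z":0,"rx":0,"ry":0,"rz":0},{"gripper":0.5,"x":0,"y":0,"z":0,"rx":0,"ry":0,"rz":0},{"gripper":0.5,"x":0,"y":0,"z":-0.02,"rx":0,"ry":0,"rz":0},{"gripper":0.5,"x":0,"y":0,"z":-0.02,"rx":0,"ry":0,"rz":0},{"gripper":0.5,"x":0,"y":0,"z":-0.03,"rx":0,"ry":0,"rz":0},{"gripper":0.5,"x":0,"y":0,"z":-0.03,"rx":0,"ry":0,"rz":0},{"gripper":0.5,"x":0.01,"y":0.03,"z":0,"rx":0,"ry":0,"rz":0},{"gripper":0.5,"x":0.01,"y":0.03,"z":0,"rx":0,"ry":0,"rz":0}]' 60
python3 - <<'E'
from h import *
delta(.519,-.137,.29,40)
for n in("side","top"): cv2.imwrite(f"pics/{n}3.png",bot.get_image(n)[:,:,::-1])
t=cv2.imread("pics/top3.png");s=cv2.imread("pics/side3.png")
a=cv2.resize(t[215:280,350:410],None,fx=6,fy=6,interpolation=cv2.INTER_CUBIC)
b=cv2.resize(s[200:350,270:370],None,fx=4,fy=4,interpolation=cv2.INTER_CUBIC)[:600]
c=np.zeros((600,765,3),np.uint8);c[:a.shape[0],:a.shape[1]]=a;c[:b.shape[0],362:362+b.shape[1]]=b
cv2.imwrite("pics/c3.png",np.clip(c*1.8,0,255).astype(np.uint8))
E
```

```text
time_s: 10.3
position: [0.5735, 0.0451, 0.3075]
tool_rot: [179.6, -0.3, 53.8]
force: [0.5, 0.0, -1.3]
gripper_width: 0.502
t 10.3 pos [0.5735 0.0451 0.3075] rot [179.64  -0.3   53.78] F [ 0.5  0.  -1.3] M [ 0.01  0.01 -0.07] g 0.502
shift [-0.1792  0.0636  0.017 ] rotv [ 0.0056 -0.006   0.2406]
```

View pics/c3.png

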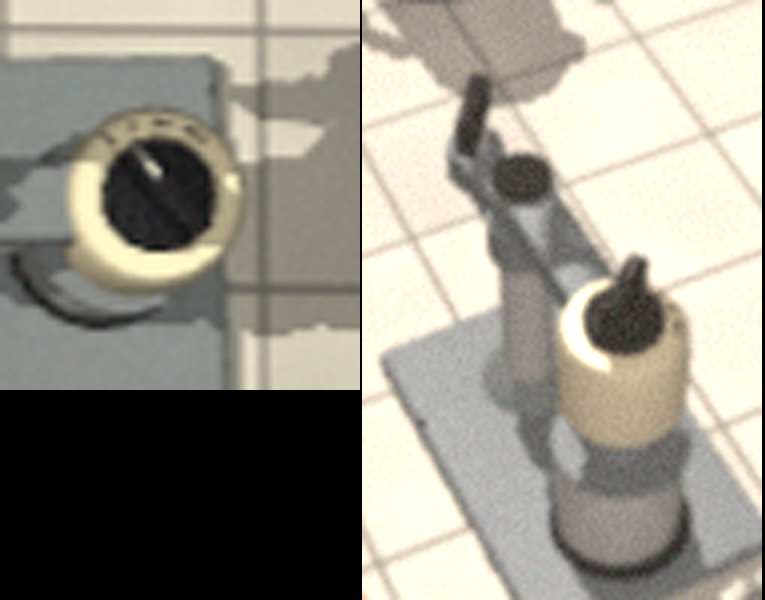

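The lid sits on the jug and the knob bar has turned. Now the dial's centre and fin angle, with contrast enhanced.

Run:
```python
from h import *
np.set_printoptions(precision=4,suppress=True)
t=cv2.imread("pics/top3.png");s=cv2.imread("pics/side3.png")
g=t[228:268,356:396].astype(float)
a=cv2.resize(np.clip((g-5)*6,0,255).astype(np.uint8),None,fx=10,fy=10,interpolation=cv2.INTER_CUBIC)
g=s[255:295,400-300+300-86:400-300+300-36] if 0 else s[258:288,320:350]
b=cv2.resize(np.clip((g.astype(float)-5)*6,0,255).astype(np.uint8),None,fx=13,fy=13,interpolation=cv2.INTER_CUBIC)
cv2.imwrite("pics/c4.png",np.hstack([a,b[:390].copy() if 0 else cv2.resize(b,(400,400))]))
S=lambda u,v:((u-362+.5)/4-.5+270,(v+.5)/4-.5+200)
e=[plane("side",S(*c),.219)for c in((482,76),(469,130))];print(e,np.degrees(np.arctan2(*(e[0]-e[1])[1::-1])))
m=(t.max(2)<60).astype(np.uint8)
n,l,st,ce=cv2.connectedComponentsWithStats(m[228:268,356:396]);print(st,ce+[356,228])
```

```text
[array([0.5303, 0.0788, 0.219 ]), array([0.5037, 0.0379, 0.219 ])] 56.91691091016195
[[   0    0   40   40 1140]
 [  29    1    1    2    2]
 [  20    7    1    1    1]
 [  25    8    1    1    1]
 [  30    8    1    1    1]
 [   0   10    8    5   23]
 [  11   10   19   19  285]
 [   0   27   33   13  141]
 [  36   34    4    2    6]] [[376.0825 245.8132]
 [385.     229.5   ]
 [376.     235.    ]
 [381.     236.    ]
 [386.     236.    ]
 [359.4783 240.2174]
 [376.0526 247.0526]
 [371.2695 263.0922]
 [393.5    262.6667]]
```

View pics/c4.png

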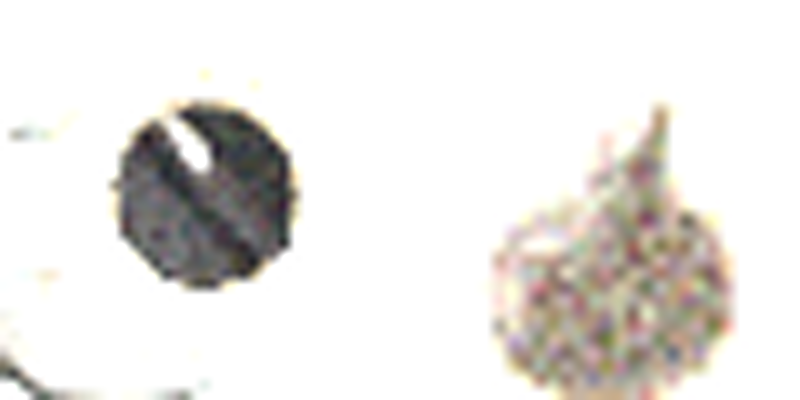

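Run:
```python
from h import *
np.set_printoptions(precision=4,suppress=True)
print(plane("top",(376.05,246.9),.223))
T=lambda u,v:((u+.5)/10-.5+356,(v+.5)/10-.5+228)
for A,B,z in(((168,118),(204,166),.251),((157,130),(250,265),.235)):
    a=plane("top",T(*A),z);b=plane("top",T(*B),z);print(a,b,np.degrees(np.arctan2(*(a-b)[1::-1])))
```

```text
[ 0.5173 -0.1344  0.223 ]
[ 0.5329 -0.1218  0.251 ] [ 0.5214 -0.1304  0.251 ] 36.8558658423136
[ 0.5316 -0.1212  0.235 ] [ 0.499  -0.1436  0.235 ] 34.534453375921835
```

Run:
```python
from h import *
delta(.518,-.1355,.28,36)
```

```text
t 10.4 pos [0.5752 0.0433 0.3005] rot [-1.7992e+02  7.0000e-02  5.3590e+01] F [-0.2  0.2 -0.8] M [-0.03  0.01  0.01] g 0.5
shift [-0.1778  0.0601  0.0206] rotv [-0.0012  0.0014  0.307 ]
```

```bash
python3 -m jog '[{"gripper":0.5,"x":-0.0356,"y":0.012,"z":0,"rx":0,"ry":0,"rz":0},{"gripper":0.5,"x":-0.0356,"y":0.012,"z":0,"rx":0,"ry":0,"rz":0},{"gripper":0.5,"x":-0.0356,"y":0.012,"z":0,"rx":0,"ry":0,"rz":0},{"gripper":0.5,"x":-0.0355,"y":0.012,"z":0,"rx":0,"ry":0,"rz":0},{"gripper":0.5,"x":-0.0355,"y":0.012,"z":0,"rx":0,"ry":0,"rz":0},{"gripper":0.5,"x":0,"y":0,"z":0.007,"rx":0,"ry":0,"rz":0.102},{"gripper":0.5,"x":0,"y":0,"z":0.007,"rx":0,"ry":0,"rz":0.102},{"gripper":0.5,"x":0,"y":0,"z":0.006,"rx":0,"ry":0,"rz":0.102},{"gripper":0.5,"x":0,"y":0,"z":0,"rx":0,"ry":0,"rz":0},{"gripper":0.5,"x":0,"y":0,"z":0,"rx":0,"ry":0,"rz":0}]' 60
python3 - <<'E'
from h import *
delta(.518,-.1355,.238,36)
for n in("side","top"): cv2.imwrite(f"pics/{n}5.png",bot.get_image(n)[:,:,::-1])
s=cv2.imread("pics/side5.png")
b=cv2.resize(s[200:300,280:380],None,fx=6,fy=6,interpolation=cv2.INTER_CUBIC)
cv2.imwrite("pics/c5.png",np.clip(b*2.2,0,255).astype(np.uint8))
E
```

```text
time_s: 11.23
position: [0.5152, -0.1338, 0.2821]
tool_rot: [-179.9, 0.0, 36.3]
force: [-1.0, -0.1, -0.2]
gripper_width: 0.503
t 11.23 pos [ 0.5152 -0.1338  0.2821] rot [-1.7991e+02  3.0000e-02  3.6330e+01] F [-1.  -0.1 -0.2] M [ 0.01  0.01 -0.05] g 0.503
shift [0.0013 0.0031 0.0441] rotv [-0.0016  0.0005  0.0058]
```

View pics/c5.png

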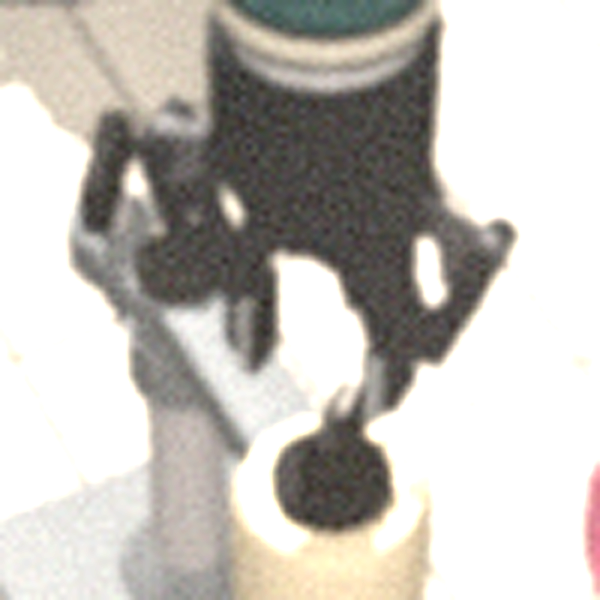

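View pics/top5.png

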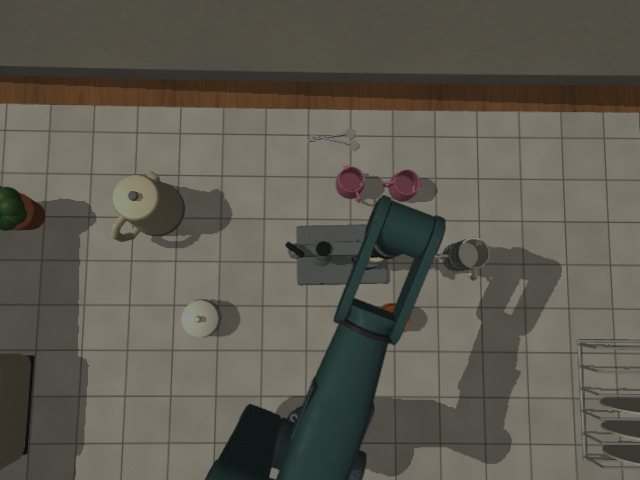

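Run:
```python
from h import *
np.set_printoptions(precision=1,suppress=True)
c=np.array([.518,-.1355,0]);u=np.array([np.cos(.628),np.sin(.628),0]);v=np.array([u[1],-u[0],0])
P=[c+u*s*.023+v*w*.006+[0,0,.251] for s in(1,-1) for w in(1,-1)]
p=proj("side",P);print((p-[280,200])*6)
g=np.array([.5152,-.1338,.271]);print((proj("side",[g+v*.021,g-v*.021,g])-[280,200])*6)
s=cv2.imread("pics/side3.png")
b=cv2.resize(s[250:290,310:360],None,fx=12,fy=12,interpolation=cv2.INTER_CUBIC)
b=np.clip(b*3.0,0,255).astype(np.uint8)
for q in p: cv2.circle(b,tuple(int(x) for x in ((q-[310,250]+.5)*12)),3,(0,0,255),-1)
cv2.imwrite("pics/c6.png",b)
```

```text
[[361.2 384.4]
 [332.4 372.9]
 [303.3 469.5]
 [274.  457.3]]
[[361.6 404.8]
 [258.3 363.3]
 [309.6 383.9]]
```

View pics/c6.png

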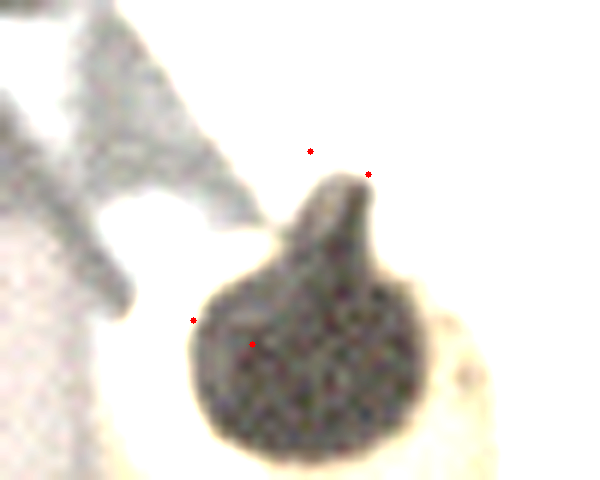

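The fin lies well inside the 42 mm jaw gap, with an uncertainty of about 3 mm. Descend with a small correction and close.

```bash
python3 -m jog '[{"gripper":0.5,"x":0.001,"y":0.004,"z":0.008,"rx":0,"ry":0,"rz":0},{"gripper":0.5,"x":0,"y":0,"z":0.008,"rx":0,"ry":0,"rz":0},{"gripper":0.5,"x":0,"y":0,"z":0.008,"rx":0,"ry":0,"rz":0},{"gripper":0.5,"x":0,"y":0,"z":0.008,"rx":0,"ry":0,"rz":0},{"gripper":0.5,"x":0,"y":0,"z":0.005,"rx":0,"ry":0,"rz":0},{"gripper":0.5,"x":0,"y":0,"z":0.004,"rx":0,"ry":0,"rz":0},{"gripper":0.5,"x":0,"y":0,"z":0,"rx":0,"ry":0,"rz":0},{"gripper":0.5,"x":0,"y":0,"z":0,"rx":0,"ry":0,"rz":0},{"gripper":0.5,"x":0,"y":0,"z":0,"rx":0,"ry":0,"rz":0},{"gripper":0.5,"x":0,"y":0,"z":0,"rx":0,"ry":0,"rz":0}]' 40
python3 - <<'E'
from h import *
delta(.5185,-.1365,.239,36)
E
python3 -m jog '[{"gripper":0,"x":0,"y":0,"z":0,"rx":0,"ry":0,"rz":0},{"gripper":0,"x":0,"y":0,"z":0,"rx":0,"ry":0,"rz":0},{"gripper":0,"x":0,"y":0,"z":0,"rx":0,"ry":0,"rz":0},{"gripper":0,"x":0,"y":0,"z":0,"rx":0,"ry":0,"rz":0},{"gripper":0,"x":0,"y":0,"z":0,"rx":0,"ry":0,"rz":0},{"gripper":0,"x":0,"y":0,"z":0,"rx":0,"ry":0,"rz":0},{"gripper":0,"x":0,"y":0,"z":0,"rx":0,"ry":0,"rz":0},{"gripper":0,"x":0,"y":0,"z":0,"rx":0,"ry":0,"rz":0},{"gripper":0,"x":0,"y":0,"z":0,"rx":0,"ry":0,"rz":0},{"gripper":0,"x":0,"y":0,"z":0,"rx":0,"ry":0,"rz":0}]' 40
python3 - <<'E'
from h import *
delta(.5185,-.1365,.239,36)
E
```

```text
time_s: 12.17
position: [0.5194, -0.137, 0.242]
tool_rot: [179.9, -0.0, 36.2]
force: [-0.5, -0.4, 0.2]
gripper_width: 0.499
t 12.17 pos [ 0.5194 -0.137   0.242 ] rot [ 1.7994e+02 -5.0000e-02  3.6200e+01] F [-0.5 -0.4  0.2] M [-0.02  0.04 -0.  ] g 0.499
shift [-0.0004 -0.0009  0.003 ] rotv [ 0.001  -0.0008  0.0035]
time_s: 13.0
position: [0.5194, -0.137, 0.2417]
tool_rot: [180.0, -0.0, 36.2]
force: [0.8, 0.1, 3.4]
gripper_width: 0.129
t 13.0 pos [ 0.5194 -0.137   0.2417] rot [ 1.7996e+02 -4.0000e-02  3.6200e+01] F [0.8 0.1 3.4] M [ 0.09 -0.08  0.04] g 0.129
shift [-0.0004 -0.0009  0.0027] rotv [ 0.0008 -0.0007  0.0036]
```

Gripped the fin at about 11 mm with almost no side force. Turning clockwise.

```bash
python3 -m jog '[{"gripper":0,"x":0,"y":0,"z":0,"rx":0,"ry":0,"rz":0},{"gripper":0,"x":0,"y":0,"z":0,"rx":0,"ry":0,"rz":0.12},{"gripper":0,"x":0,"y":0,"z":0,"rx":0,"ry":0,"rz":0.12},{"gripper":0,"x":0,"y":0,"z":0,"rx":0,"ry":0,"rz":0.12},{"gripper":0,"x":0,"y":0,"z":0,"rx":0,"ry":0,"rz":0.12},{"gripper":0,"x":0,"y":0,"z":0,"rx":0,"ry":0,"rz":0.12},{"gripper":0,"x":0,"y":0,"z":0,"rx":0,"ry":0,"rz":0.12},{"gripper":0,"x":0,"y":0,"z":0,"rx":0,"ry":0,"rz":0.12},{"gripper":0,"x":0,"y":0,"z":0,"rx":0,"ry":0,"rz":0.12},{"gripper":0,"x":0,"y":0,"z":0,"rx":0,"ry":0,"rz":0.12}]' 60
python3 -m jog '[{"gripper":0,"x":0,"y":0,"z":0,"rx":0,"ry":0,"rz":0.05},{"gripper":0,"x":0,"y":0,"z":0,"rx":0,"ry":0,"rz":0.05},{"gripper":0,"x":0,"y":0,"z":0,"rx":0,"ry":0,"rz":0.02},{"gripper":0,"x":0,"y":0,"z":0,"rx":0,"ry":0,"rz":0.02},{"gripper":0,"x":0,"y":0,"z":0,"rx":0,"ry":0,"rz":0},{"gripper":0,"x":0,"y":0,"z":0,"rx":0,"ry":0,"rz":0},{"gripper":0,"x":0,"y":0,"z":0,"rx":0,"ry":0,"rz":0},{"gripper":0,"x":0,"y":0,"z":0,"rx":0,"ry":0,"rz":0},{"gripper":0,"x":0,"y":0,"z":0,"rx":0,"ry":0,"rz":0},{"gripper":0,"x":0,"y":0,"z":0,"rx":0,"ry":0,"rz":0}]' 60
python3 - <<'E'
from h import *
delta(.5185,-.1365,.239,36-75.6)
E
```

```text
time_s: 13.83
position: [0.5194, -0.1375, 0.2418]
tool_rot: [180.0, -0.1, -26.0]
force: [1.2, -1.3, 3.3]
gripper_width: 0.123
time_s: 14.67
position: [0.5194, -0.1375, 0.2418]
tool_rot: [180.0, -0.1, -33.7]
force: [1.7, -2.5, 5.7]
gripper_width: 0.124
t 14.67 pos [ 0.5194 -0.1375  0.2418] rot [ 1.7998e+02 -9.0000e-02 -3.3700e+01] F [ 1.7 -2.5  5.7] M [-0.44 -0.12  0.05] g 0.124
shift [-0.0013 -0.0004  0.0028] rotv [ 0.0003 -0.0017  0.103 ]
```

```bash
python3 -m jog '[{"gripper":0,"x":0,"y":0,"z":0,"rx":0,"ry":0,"rz":0.02},{"gripper":0,"x":0,"y":0,"z":0,"rx":0,"ry":0,"rz":0.02},{"gripper":0,"x":0,"y":0,"z":0,"rx":0,"ry":0,"rz":0.02},{"gripper":0,"x":0,"y":0,"z":0,"rx":0,"ry":0,"rz":0.02},{"gripper":0,"x":0,"y":0,"z":0,"rx":0,"ry":0,"rz":0},{"gripper":0,"x":0,"y":0,"z":0,"rx":0,"ry":0,"rz":0},{"gripper":0,"x":0,"y":0,"z":0,"rx":0,"ry":0,"rz":0},{"gripper":0,"x":0,"y":0,"z":0,"rx":0,"ry":0,"rz":0},{"gripper":0,"x":0,"y":0,"z":0,"rx":0,"ry":0,"rz":0},{"gripper":0,"x":0,"y":0,"z":0,"rx":0,"ry":0,"rz":0}]' 60
python3 - <<'E'
from h import *
delta(.5185,-.1365,.239,36-75.6)
E
```

```text
time_s: 15.5
position: [0.5193, -0.1375, 0.2418]
tool_rot: [180.0, -0.1, -38.2]
force: [1.5, -4.4, 4.9]
gripper_width: 0.122
t 15.5 pos [ 0.5193 -0.1375  0.2418] rot [ 1.7997e+02 -1.0000e-01 -3.8170e+01] F [ 1.5 -4.4  4.9] M [-0.58 -0.17  0.78] g 0.122
shift [-0.0013 -0.0003  0.0028] rotv [ 0.0006 -0.0017  0.0249]
```

Torque jumped from 0.05 to 0.78 N·m at about 1.30 rad of turn, so the dial is at its end stop, past the third position. Final look before handing in.

Run:
```python
from h import *
for n in("side","top"): cv2.imwrite(f"pics/{n}7.png",bot.get_image(n)[:,:,::-1])
s=cv2.imread("pics/side7.png");t=cv2.imread("pics/top7.png")
b=cv2.resize(s[200:350,265:385],None,fx=3.3,fy=3.3,interpolation=cv2.INTER_CUBIC)
a=cv2.resize(t[150:350,90:510],None,fx=.95,fy=.95)
c=np.zeros((495,800,3),np.uint8);c[:b.shape[0],:b.shape[1]]=b;c[:a.shape[0],400:400+a.shape[1]]=a[:,:400]
cv2.imwrite("pics/c7.png",np.clip(c*1.8,0,255).astype(np.uint8))
delta(.5185,-.1365,.239,36-75.6)
```

```text
t 15.6 pos [ 0.5194 -0.1375  0.2418] rot [ 1.7996e+02 -1.0000e-01 -3.8170e+01] F [ 0.7 -3.4  5.9] M [-0.54 -0.12  0.69] g 0.125
shift [-0.0013 -0.0003  0.0028] rotv [ 0.0006 -0.0017  0.0249]
```

View pics/c7.png

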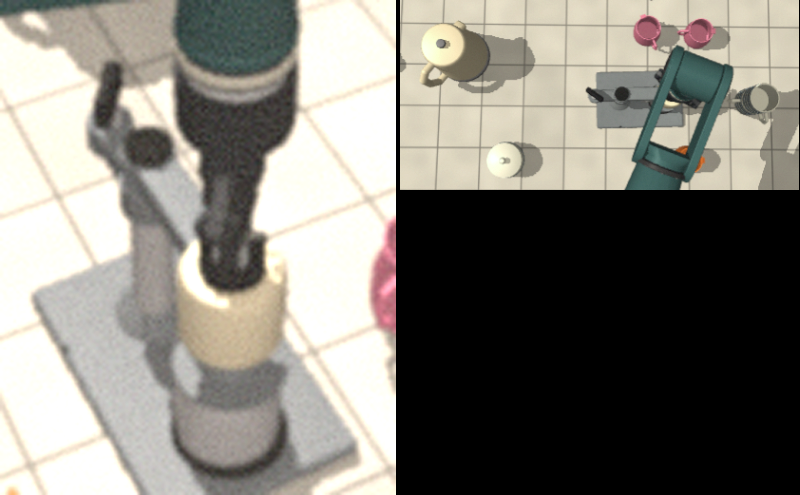

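The lid is on the jug at crop (228,385), the knob is turned at (105,95), and the fingers hold the dial at (232,250). The kettle, bowl and mugs are where they were.

```bash
python3 -c "
from station import bot
print(bot.finish_job())"
```

```text
the job is handed in; nothing more can be done
None
```

I did all three steps in order and handed the job in at 15.6 s, with the gripper still holding the dial at its end stop, past the third position.

- **Head:** I pressed the pad straight down until the tool stopped at 0.228 m (fingertips at 0.217 m). The force then rose to 18 N with no further travel. The later pictures show the lid on the jug.
- **Clamp:** I turned the T-bar clockwise about 1.1 rad. The torque then climbed from about 0.1 to 1.85 N·m, which I took as the end stop. The pictures show the bar still turned after I let go.
- **Dial:** I turned it clockwise about 1.30 rad. Torque rose to about 0.7–0.8 N·m at the end stop, and the grip is 60 N.
- **Other items:** in the last picture the jug, kettle, mugs and sugar bowl look unmoved.

**Checks that disagreed or were missing:**
- The two camera views put the dial's centre about 4–6 mm apart. I aimed between them, and the grip closed with little side force.
- The arm hid the dial's pointer at the end, so the third position is judged from the turn angle and torque, not from a picture.

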